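# Clamp the tall vial under the leak-check head

### The arm

A 7-joint arm with a two-finger parallel gripper is mounted at the origin on the work surface. World frame = base frame: x ahead of the robot, y to its left, z up, the work surface at z = 0. Lengths are in m, angles in rad, forces in N, time in s.
With the tool pointing down it reaches from about 0.4 to 0.85 m from the base axis. Payload 4.5 kg.
Tool frame: the origin (TCP) lies at the very end of the fingers, on their centre line; the grasp point (between the pads) lies 19 mm behind it; z points along the fingers, y is the line along which they close (so a half turn about z gives the same grasp; the last joint's range is limited). The gripper opens to 88 mm and grips with 3 to 60 N. Pads are 18 mm wide; open, the fingers measure 123 mm over their backs; the gripper's body (75 mm by 187 mm) begins 45 mm behind the grasp point.
Start: joints at [-1.138, 0.689, -0.195, 1.565, 0.157, 0.902, -0.215], TCP at [0.243, 0.576, 0.239] pointing down, gripper open.
Joint ranges: [-3.01, 3.01], [-0.46, 2.08], [-1.47, 1.51], [0.13, 2.56], [-1, 4.14], [0.04, 2.09], [-2.66, 2.66]. Speed limits (rad/s): [2.57, 2.57, 3.14, 3.14, 3.14, 3.14, 3.14].

### API

Orientations are given as a unit quaternion [x, y, z, w].
In Python, from plant import r gives the robot as it stands. The module is installed in compiled form; this text tells all that it offers.
- The arm moves only by the tool step_arm, never from a script. Its argument "increments" is a list of rows, each a list of 2 entries, a list of its own where there are three numbers: the shift along the world's x, y, z in cm, then the turn, a rotation vector about the world's x, y, z in degrees. A call has exactly 10 rows; each row shifts and turns the commanded pose from where the row before left it; what a row does not reach is not made up. A row lasts 1/10 s, in which the tool goes at most 50 mm and 8.59 degrees, less where a joint would pass 70% of its speed; a pose out of reach is approached as far as the arm can. A call is refused whole if a number of a shift passes 5 or a number of a turn 8.59, either way. A call with a gripper value outside its range is refused whole. "fingers" is the opening, from 0 (shut) to 1 (fully open), set as the call begins (left out, the last holds). The fingers move at their own pace and stop on an object; "grip_force" is the grip in N (left out, the last holds). Time passes only in rows, so rows that do not move let the fingers close, or fill a call up. It gives the time, the measured TCP pose, the force, the opening and the grip force at its end, in the units of the state.
- r.get_state(): the state, without advancing time (a new reading comes with each control period).
- r.snapshot(name): name is "side" or "top"; returns (picture, depth): 480x640x3 uint8, red, green, blue; 480x640 float32, m along the optical axis (not along the pixel's ray), 0 where there is no reading.
- r.calibration(name): a dict with "fov_y" (degrees; the focal length in pixels is half the picture's height over the tangent of half this angle, whatever the lens; pixels are square), "cx", "cy" (the principal point, pixels), "R" (3x3) and "t" (3): a world point X has camera coordinates R X + t. Camera axes: x right, y down, z forward; pixel columns grow to the right and rows downward; lengths in m; the calibration is good to about 2 mm. A picture is of the moment at which its call begins. calibration takes no time and is no camera call.
- r.finish_job(): hands the job in; it is judged then, once.
The state is a dict: "clock": time; "q": joint angles; "qd": joint speeds; "joint_torque": joint torques, N m; "tool_pos": TCP position; "eef_rot": TCP orientation; "contact_force": force on the tool from outside, world axes, zero at the start; "moment": the same for the moment, N m; "opening": opening from 0.0 (shut) to 1.0 (fully open); "finger_force": force on a finger pad.
Only numpy, scipy, OpenCV 4.12 (cv2) and the standard library are available. Lean on these libraries where they do the work, as an engineer would, in place of code of your own. Each camera call takes 0.05 s, during which the arm holds its last target. There are 200 camera calls.

### The job

On the vial leak-check stand, swing the small lever on the head right over so that the presser foot is fully raised, then slide the tray until the one tall vial is centred under the foot. Finally swing the lever fully back down so that the foot presses on that vial's cap, and leave everything standing like that, with the vials upright in the tray and the tools and regulator lying around the stand undisturbed.

Things in the scene. Friction and masses are not known exactly. Their poses are not given: they have to be found in the camera images.
- lever (a joint): Angle of the head's pivot lever (rad). 0 = down on its stop: it leans to stand -y, 50 degrees above horizontal, foot lowered. 1.22 = raised on its other stop: swung over the top, leaning to stand +y, 60 degrees above horizontal, foot 16 mm higher. Turns in the vertical plane through the pivot along stand y. Stays where left (friction, about 3 N at the knob).
- lever_pivot (a point): Lever's pivot on the robot-side face of the white head, 165 mm above the table. Axes are the stand's: y along the tray's slide, x away from the robot to the column (yaw within 15 degrees). The lever is an 8 mm rod, 14 mm clear of that face. Head: 46 mm wide in y, 127 to 195 mm above the table, from 14 to 136 mm in x from this point; the foot's axis is at x 44 mm.
- lever_knob (a point): Centre of the black ball knob, 22 mm in diameter, on the lever's end, 100 mm from the pivot; 242 mm above the table when the lever is down. It can be pushed along its arc from either side with shut fingers.
- foot_face (a point): Centre of the underside of the presser foot, a round 16 mm rubber pad on a vertical rod under the head, 44 mm from the lever plane towards stand +x. 96 mm above the table when lowered with nothing under it, 112 mm when raised. Its x and y axes are the stand's.
- foot: The same presser foot as a part (origin at the centre of its underside). It is sprung: lowered on the tall vial (cap top 99 mm above the table) it gives way 3 mm and presses with about 6 N.
- post_left (a point): Top centre (83 mm above the table) of the upright steel post at the tray's stand +y end, 150 mm from the tray's middle: 14 mm in diameter, rising from 28 to 83 mm above the table. Push it from outside (towards stand -y) or grip it to slide the tray. The tray ends 13 mm outside the post's axis, its top there 28 mm above the table.
- post_right (a point): The same post at the tray's stand -y end, the point at its top centre, 83 mm above the table.
- tall_vial: The one tall glass vial, 22.5 mm in diameter, 75 mm high, with a 21 mm aluminium crimp cap; origin at the centre of its underside, z up its axis. Stands loosely (1 mm play) in one of the tray's three nests. The foot's pad must cover the 8 mm septum in the middle of the cap, so it may be at most 4 mm off centre.
- short_vial_a: Short glass vial of the same diameter, 46 mm high, in another nest; it passes freely below the lowered foot. Origin at the centre of its underside.
- short_vial_b: The other short vial, the same.
- wrench: Loose wrench lying on the table in front of the stand; a bystander.
- screwdriver: Loose screwdriver lying on the table behind the stand; a bystander.
- regulator: Loose brass regulator with a gauge lying to the right of the stand; a bystander.
- tray: The sliding dark metal tray, 326 mm long, 50 mm wide; origin under its middle, 18 mm above the table, y along the stand's y, the only way it can slide: up to 185 mm towards stand -y from its start. About 3 N friction, stays where left. Three nests in a row at y -45, 0 and +45 mm, 10 mm deep, floor 24 mm above the table; an upright steel post at each end.
There are look-alikes about, which are no part of the job. Leave any orange look-alike of the tall_vial alone.

How it is judged:
On the way, in this order (a step that is already met when the one before it is completed fails the run):
1. the lever is swung over and the foot fully raised (value of joint lever above 1.1 rad), for 0.2 s.
2. with the foot still raised, the tall vial is brought to rest centred under it (within 4 mm) (value of joint lever above 1 rad and horizontal distance between tall_vial and foot_face below 0.004 m and linear speed of tray below 0.005 m/s), for 0.2 s.
At the end, for the whole second after the job is handed in: The lever is back down (within 0.12 rad of its stop), the tall vial is within 4 mm of the foot's axis with the foot pressing on it (over 2 N), and all three vials are at rest, upright (0.15 rad) and down in the tray's nests (underside below 30 mm, within 55 mm of the tray's middle) (value of joint lever below 0.12 rad and horizontal distance between tall_vial and foot_face below 0.004 m and contact force between foot and tall_vial above 2 N and linear speed of tall_vial below 0.02 m/s and angle between each of tall_vial, short_vial_a, short_vial_b's own z axis and vertical below 0.15 rad and height (world z) of each of tall_vial, short_vial_a, short_vial_b below 0.03 m and horizontal distance between each of tall_vial, short_vial_a, short_vial_b and tray below 0.055 m); the robot touches nothing.
It fails at once if a vial is tipped (over 0.3 rad) (angle between any of tall_vial, short_vial_a, short_vial_b's own z axis and vertical above 0.3 rad).
It fails at once if the wrench, screwdriver or regulator is moved more than 30 mm (distance of any of wrench, screwdriver, regulator from where it was at the start of the episode above 0.03 m).
It fails at once if the tall vial is squeezed by the foot with more than 25 N (contact force between foot and tall_vial above 25 N).
It also fails if it takes over 64 s, if anything falls off the work surface, if the arm or the gripper's body presses on something with over 40 N, if the wrist force passes 120 N, or if a joint passes its speed limit or range.

## Working session

There is one attempt and no reset: what is moved stays moved. The work goes in short steps, Python scripts to look and compute and a tool call to move; the robot and the scene stay as the last step left them, time stands still between calls to the robot, and variables do not carry over. Pictures are saved under pics/ and viewed, at most 10 in all, crops included, and the job is handed in when it is done.

Besides the shell and the picture viewer there is one more tool, called after "Request:" as name(argument=value, ...), one argument or row to a line, values as JSON. step_arm: Moves the arm, as the interface text tells. Its arguments: {"type":"object","properties":{"increments":{"type":"array","items":{"type":"array"}},"fingers":{"type":"number"},"grip_force":{"type":"number"}},"required":["increments"]}

```bash
mkdir -p pics; cat > h.py <<'E'
import numpy as np, cv2
from plant import r
def cal(n):
    c=r.calibration(n); f=240/np.tan(np.radians(c["fov_y"])/2); return c,f
def pt(n,u,v,d):
    c,f=cal(n); p=np.array([(u-c["cx"])/f*d,(v-c["cy"])/f*d,d]); R=np.array(c["R"]); return R.T@(p-np.array(c["t"]))
def plane(n,u,v,z):
    c,f=cal(n); R=np.array(c["R"]); o=-R.T@np.array(c["t"]); w=R.T@np.array([(u-c["cx"])/f,(v-c["cy"])/f,1]); return o+w*(z-o[2])/w[2]
def proj(n,X):
    c,f=cal(n); p=np.array(c["R"])@np.array(X)+np.array(c["t"]); return c["cx"]+f*p[0]/p[2],c["cy"]+f*p[1]/p[2]
def cloud(n,D):
    c,f=cal(n); v,u=np.mgrid[0:480,0:640]; P=np.stack([(u-c["cx"])/f*D,(v-c["cy"])/f*D,D],-1); return (P-np.array(c["t"]))@np.array(c["R"])
E
python3 - <<'E'
from h import *
for n in("side","top"):
    p,d=r.snapshot(n); cv2.imwrite(f"pics/{n}0.png",p[:,:,::-1]); np.savez(f"{n}0.npz",p=p,d=d)
    c,f=cal(n); print(n,f,-np.array(c["R"]).T@c["t"],np.array(c["R"])[2])
s=r.get_state();print(s["clock"],s["tool_pos"],s["eef_rot"])
E
```

```text
side 472.3599146254513 [-0.04174757  0.48433212  0.65293071] [ 0.58980777 -0.62730877 -0.50853761]
top 587.7876259789128 [ 0.22044828 -0.12082474  1.6657357 ] [ 0.21338149  0.01053858 -0.97691211]
0.1 [0.2425292  0.5754122  0.23797609] [ 1.98043767e-01  9.80192814e-01 -8.39470230e-04 -9.78924846e-05]
```

View pics/side0.png

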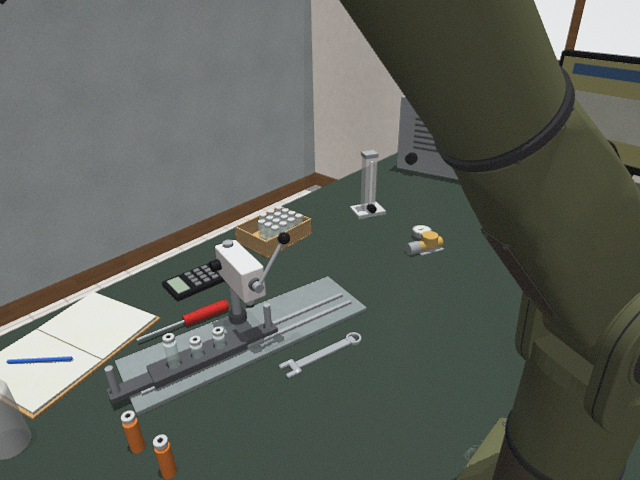

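View pics/top0.png

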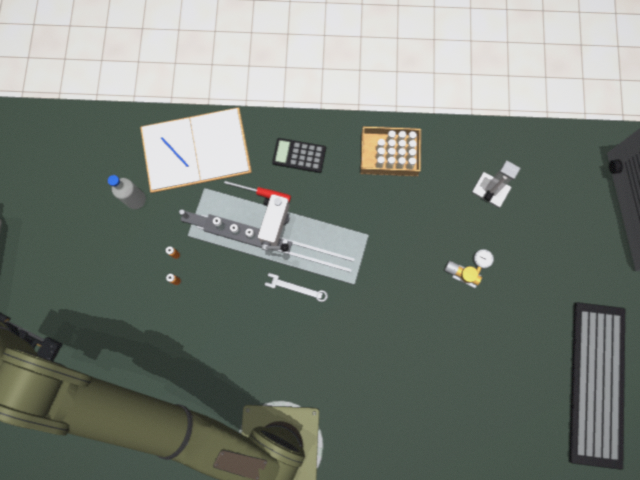

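The side view shows the lever knob at (284,238) and the head at (240,270). The tray vials are at (169,345), (196,345) and (218,333), and the posts at (112,375) and (267,310). Candidates for the tall vial are those three tray vials plus the orange look-alikes at (132,430) and (163,455), which I exclude. The leftmost tray vial looks tallest, so I'll check it in a crop.

```bash
python3 - <<'E'
from h import *
S=np.load("side0.npz");T=np.load("top0.npz")
a=cv2.resize(S["p"][220:420,95:315],None,fx=2.7,fy=2.7,interpolation=cv2.INTER_CUBIC)
cv2.imwrite("pics/cs0.png",a[:,:,::-1])
b=cv2.resize(T["p"][180:290,170:370],None,fx=4,fy=4,interpolation=cv2.INTER_CUBIC)
cv2.imwrite("pics/ct0.png",b[:,:,::-1])
C=cloud("top",T["d"]);Cs=cloud("side",S["d"])
for n,C,L in(("top",C,[(217,221),(234,228),(249,232),(183,212),(285,246),(274,220),(266,247)]),("side",Cs,[(169,338),(196,340),(218,330),(111,369),(267,306),(284,238)])):
    for u,v in L: print(n,u,v,C[v,u].round(4))
H=C0=cloud("top",T["d"]); p=T["p"].astype(int)
m=(abs(H[...,2]-.195)<.006)&(p.min(-1)>150); m[:180]=0;m[290:]=0
P=H[m];print("head",len(P),P.mean(0),cv2.minAreaRect((P[:,:2]*1000).astype(np.float32)))
E
```

```text
top 217 221 [0.5903 0.1982 0.1015]
top 234 228 [0.5781 0.1543 0.0771]
top 249 232 [0.5699 0.1129 0.0708]
top 183 212 [ 0.2204 -0.1208  1.6657]
top 285 246 [ 0.4973 -0.005   0.259 ]
top 274 220 [0.576  0.0321 0.1988]
top 266 247 [0.5082 0.0503 0.1801]
side 169 338 [0.5849 0.2016 0.0994]
side 196 340 [0.5746 0.1573 0.071 ]
side 218 330 [0.5653 0.1143 0.0722]
side 111 369 [0.6081 0.3009 0.0842]
side 267 306 [0.539  0.0133 0.0831]
side 284 238 [0.4855 0.0054 0.2527]
head 703 [0.58029778 0.0370796  0.19599104] ((582.6121826171875, 37.34718322753906), (46.506534576416016, 121.48675537109375), 76.36983489990234)
```

View pics/cs0.png

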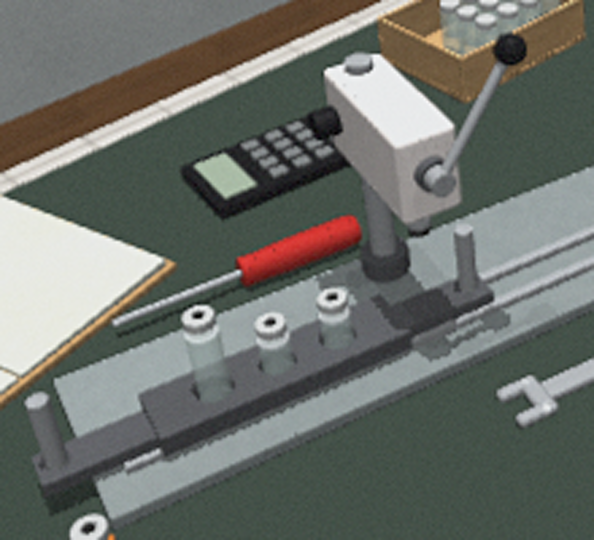

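View pics/ct0.png

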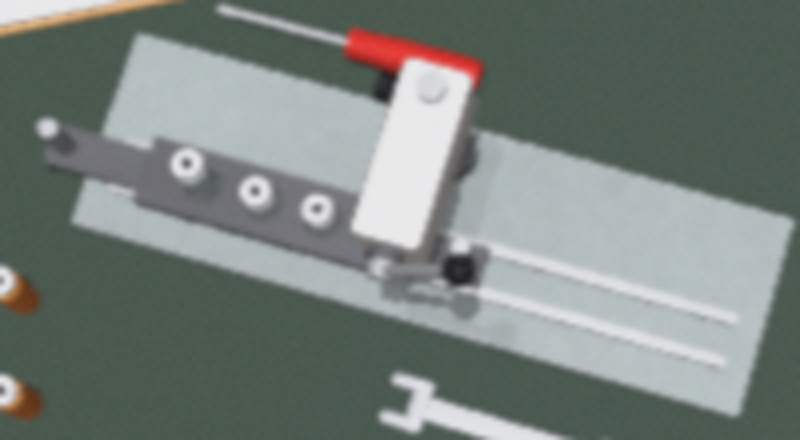

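The crop confirms that the leftmost tray vial is the tall one, with its cap measured at z≈0.099. The other two are short (0.071). The lever leans to −y with the foot down. Next I'll refine the frame and compute the waypoints.

```bash
cat >> h.py <<'E'
def dot(n,p,u,v,w,f):
    s=f(p[v-w:v+w+1,u-w:u+w+1].astype(int)).astype(np.uint8)
    k,l,st,ce=cv2.connectedComponentsWithStats(s); i=1+np.argmax(st[1:,4]); return ce[i]+[u-w,v-w],st[i,4]
def tri(a,b):
    A=[];y=[]
    for n,(u,v) in(("side",a),("top",b)):
        p0=plane(n,u,v,0);p1=plane(n,u,v,.3);d=(p1-p0)/np.linalg.norm(p1-p0);M=np.eye(3)-np.outer(d,d);A.append(M);y.append(M@p0)
    return np.linalg.lstsq(np.vstack(A),np.hstack(y),rcond=None)[0]
yaw=np.radians(-13.55); X=np.array([np.cos(yaw),np.sin(yaw)]); Y=np.array([-np.sin(yaw),np.cos(yaw)])
E
python3 - <<'E'
from h import *
S=np.load("side0.npz")["p"];T=np.load("top0.npz")["p"]
bl=lambda q:q.max(-1)<48
wh=lambda q:q.min(-1)>125
a,na=dot("side",S,284,238,9,bl);b,nb=dot("top",T,285,246,6,bl);print("knob",a,na,b,nb,tri(a,b))
for nm,s,t,z in(("tall",(169,338),(217,221),.099),("s1",(196,340),(234,228),.07),("s2",(218,330),(249,232),.07)):
    a,na=dot("side",S,*s,7,wh);b,nb=dot("top",T,*t,6,wh);print(nm,a,na,b,nb,plane("side",*a,z)[:2],plane("top",*b,z)[:2],tri(a,b))
hc=np.array([.5826,.0373]);f=hc-.031*X;pv=hc-.075*X;k0=pv-.0643*Y
print("foot",f,"pivot",pv,"knob0",k0,"knob1",pv+.05*Y,"X",X,"Y",Y)
print("proj knob",proj("side",[*k0,.242]),proj("top",[*k0,.242]))
E
```

```text
knob [283.59183673 238.23469388] 98 [284.18518519 247.33333333] 27 [ 0.49614471 -0.00243901  0.24512463]
tall [167.84722222 336.88888889] 72 [217.1980198  219.43564356] 101 [0.58939477 0.20116499] [0.59533937 0.19847879] [0.59609027 0.19893403 0.0937454 ]
s1 [195.69565217 339.38043478] 184 [233.95121951 227.        ] 82 [0.57753117 0.15610439] [0.58255284 0.15592223] [0.58217163 0.15526962 0.06696438]
s2 [217.19708029 331.18978102] 137 [249.32142857 231.14285714] 84 [0.56604805 0.11593095] [0.57251462 0.11225938] [0.57324896 0.1125194  0.06385842]
foot [0.55246286 0.04456311] pivot [0.50968756 0.05487204] knob0 [ 0.49462247 -0.00763823] knob1 [0.52140225 0.10348033] X [ 0.97216583 -0.23429383] Y [0.23429383 0.97216583]
proj knob (np.float64(286.0542552647287), np.float64(238.88481756300067)) (np.float64(286.5043097473376), np.float64(248.47287103670615))
```

Request:
step_arm(
  increments=[
    [[1.2,-3.1,0.9],[0,0,-8.07]],
    [[1.2,-3.1,0.9],[0,0,-8.07]],
    [[1.2,-3.1,0.9],[0,0,-8.07]],
    [[1.2,-3.1,0.9],[0,0,-8.07]],
    [[1.2,-3.1,0.9],[0,0,-8.07]],
    [[1.2,-3.1,0.9],[0,0,-8.07]],
    [[1.2,-3.1,0.9],[0,0,-8.07]],
    [[1.2,-3.1,0.9],[0,0,-8.07]],
    [[1.2,-3.1,0.9],[0,0,-8.07]],
    [[1.2,-3.1,0.9],[0,0,-8.07]],
  ],
  fingers=0,
)

```text
clock: 1.1
tool_pos: [0.3628, 0.2645, 0.3289]
eef_rot: [0.787, 0.617, -0.0, -0.0]
contact_force: [1.0, -0.4, 0.2]
opening: 0.115
finger_force: 0.0
```

Request:
step_arm(
  increments=[
    [[1.5,-3.9,0],[0,0,0]],
    [[1.5,-3.9,0],[0,0,0]],
    [[1.5,-3.9,0],[0,0,0]],
    [[1.5,-3.9,0],[0,0,0]],
    [[1.5,-3.9,0],[0,0,0]],
    [[1.5,-3.9,0],[0,0,0]],
    [[1.5,-3.9,0],[0,0,0]],
    [[1.5,-3.9,0],[0,0,0]],
    [[0,0,0],[0,0,0]],
    [[0,0,0],[0,0,0]],
  ],
)

```text
clock: 2.1
tool_pos: [0.4824, -0.0468, 0.3284]
eef_rot: [0.786, 0.618, -0.0, -0.0]
contact_force: [-0.5, 0.5, -0.3]
opening: 0.004
finger_force: 0.0
```

Request:
step_arm(
  increments=[
    [[0,0,-3],[0,0,0]],
    [[0,0,-3],[0,0,0]],
    [[0,0,-3],[0,0,0]],
    [[0,0,0],[0,0,0]],
    [[0.23,0.97,0],[0,0,0]],
    [[0.23,0.97,0],[0,0,0]],
    [[0.23,0.97,0.2],[0,0,0]],
    [[0.23,0.97,0.3],[0,0,0]],
    [[0.23,0.97,0.4],[0,0,0]],
    [[0.23,0.97,0.4],[0,0,0]],
  ],
)

```text
clock: 3.1
tool_pos: [0.4976, 0.0119, 0.2536]
eef_rot: [0.786, 0.618, 0.001, 0.002]
contact_force: [-0.3, -3.7, 3.2]
opening: 0.007
finger_force: 2.0
```

Request:
step_arm(
  increments=[
    [[0.23,0.97,0.2],[0,0,0]],
    [[0.23,0.97,0.1],[0,0,0]],
    [[0.23,0.97,0],[0,0,0]],
    [[0.23,0.97,0],[0,0,0]],
    [[0.23,0.97,-0.1],[0,0,0]],
    [[0.23,0.97,-0.2],[0,0,0]],
    [[0.12,0.48,-0.2],[0,0,0]],
    [[0.0,0.0,0],[0,0,0]],
    [[0,0,0],[0,0,0]],
    [[0,0,0],[0,0,0]],
  ],
)

```text
clock: 4.1
tool_pos: [0.5106, 0.0755, 0.2495]
eef_rot: [0.786, 0.619, -0.0, -0.001]
contact_force: [0.4, 0.2, -0.6]
opening: 0.001
finger_force: 0.0
```

```bash
python3 - <<'E'
from h import *
p,d=r.snapshot("side"); a=cv2.resize(p[180:420,95:345],None,fx=2.4,fy=2.4);cv2.imwrite("pics/s1.png",a[:,:,::-1])
s=r.get_state();q=s["tool_pos"][:2]-np.array([.5097,.0549]);print(s["clock"],s["tool_pos"],s["contact_force"],q@X,q@Y)
E
```

```text
4.15 [0.51076927 0.07537071 0.24958686] [-0.12893454  0.7949093  -0.39201983] -0.003756653856589627 0.02015144433227724
```

View pics/s1.png

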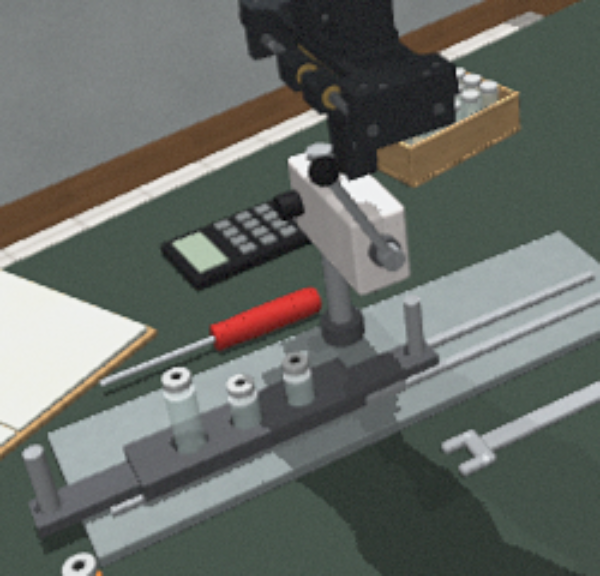

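The lever has swung over, with the knob at crop (323,170). I'll push on to make sure it reaches the stop.

Request:
step_arm(
  increments=[
    [[0.12,0.49,-0.3],[0,0,0]],
    [[0.12,0.49,-0.3],[0,0,0]],
    [[0.07,0.29,0],[0,0,0]],
    [[0,0,0],[0,0,0]],
    [[0,0,0],[0,0,0]],
    [[0,0,0],[0,0,0]],
    [[0,0,0],[0,0,0]],
    [[0,0,0],[0,0,0]],
    [[0,0,0],[0,0,0]],
    [[0,0,0],[0,0,0]],
  ],
)

```text
clock: 5.15
tool_pos: [0.5141, 0.0841, 0.2436]
eef_rot: [0.787, 0.617, -0.002, 0.001]
contact_force: [-0.7, -8.6, 3.0]
opening: 0.002
finger_force: 4.8
```

```bash
python3 - <<'E'
from h import *
p,d=r.snapshot("side"); bl=lambda q:q.max(-1)<48
print(dot("side",p,229,251,7,bl),proj("side",[.5214,.1035,.2516]))
k=np.array([.5097,.0549]);
for a in(1.0,1.1,1.22):
    t=np.radians(50)+a; print(a,proj("side",[*(k-.1*np.cos(t)*Y),.165+.1*np.sin(t)]))
s=r.get_state();q=s["tool_pos"][:2]-k;print(s["contact_force"],q@X,q@Y)
E
```

```text
(array([229.54395604, 251.74725275]), np.int32(182)) (np.float64(225.81382357650966), np.float64(254.06533172528543))
1.0 (np.float64(236.46085585658193), np.float64(245.72356432144113))
1.1 (np.float64(231.4992742852573), np.float64(249.22476985416768))
1.22 (np.float64(225.88187549542215), np.float64(253.9901077674808))
[-0.56258436 -8.82046734  3.36337804] -0.0025618591135036306 0.029427014354936054
```

The lever is on its stop: a steady 8.8 N, and the contact position matches 1.22 rad. Next is the left post.

```bash
python3 - <<'E'
from h import *
T=np.load("top0.npz")["p"];S=np.load("side0.npz")["p"]
# post top ellipses from crops: top crop (47,128)/4 ; side crop (38,401)/2.7
b=(170+47/4,180+128/4);a=(95+38/2.7,220+401/2.7)
print(b,plane("top",*b,.083),a,plane("side",*a,.083))
b=(170+380/4,180+267/4);a=(95+464/2.7,220+231/2.7)
print("R",plane("top",*b,.083),plane("side",*a,.083))
for n,(u,v),z in(("side",(95+200/2.7,220+317/2.7),.099),("top",(170+187/4,180+163/4),.099)):print("tall",plane(n,u,v,z))
f=np.array([.5525,.0446]);print(f+.264*Y)
E
```

```text
(181.75, 212.0) [0.61631703 0.30203633 0.083     ] (109.07407407407408, 368.5185185185185) [0.61302262 0.30215502 0.083     ]
R [0.52759519 0.06426718 0.083     ] [0.54032421 0.01248648 0.083     ]
tall [0.5865592  0.20048442 0.099     ]
tall [0.59158307 0.19940406 0.099     ]
[0.61435357 0.30125178]
```

Request:
step_arm(
  increments=[
    [[-0.23,-0.97,0],[0,0,0]],
    [[-0.23,-0.97,0.5],[0,0,0]],
    [[-0.23,-0.97,2.5],[0,0,0]],
    [[0,0,3],[0,0,0]],
    [[0,0,3],[0,0,0]],
    [[0.8,4,0],[0,0,0]],
    [[0.8,4,0],[0,0,0]],
    [[0.8,4,0],[0,0,0]],
    [[0.8,4,0],[0,0,0]],
    [[0.8,4,0],[0,0,0]],
  ],
)

```text
clock: 6.2
tool_pos: [0.5474, 0.2607, 0.334]
eef_rot: [0.785, 0.619, 0.0, -0.0]
contact_force: [0.1, -0.3, 0.2]
opening: 0.006
finger_force: 0.0
```

Request:
step_arm(
  increments=[
    [[3.3,2.0,0],[0,0,0]],
    [[3.4,2.1,0],[0,0,0]],
    [[0,0,-3],[0,0,0]],
    [[0,0,-3.5],[0,0,0]],
    [[0,0,-3.5],[0,0,0]],
    [[0,0,-3.5],[0,0,0]],
    [[0,0,-3.5],[0,0,0]],
    [[0,0,-3.5],[0,0,0]],
    [[0,0,-2],[0,0,0]],
    [[0,0,0],[0,0,0]],
  ],
  fingers=0.6,
)

```text
clock: 7.2
tool_pos: [0.612, 0.2992, 0.1053]
eef_rot: [0.785, 0.619, -0.003, -0.001]
contact_force: [-0.3, 0.4, -0.2]
opening: 0.601
finger_force: 0.0
```

```bash
python3 - <<'E'
from h import *
p,d=r.snapshot("side"); a=cv2.resize(p[200:450,60:310],None,fx=2.4,fy=2.4);cv2.imwrite("pics/s2.png",a[:,:,::-1])
E
```

```text
(no output)
```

View pics/s2.png

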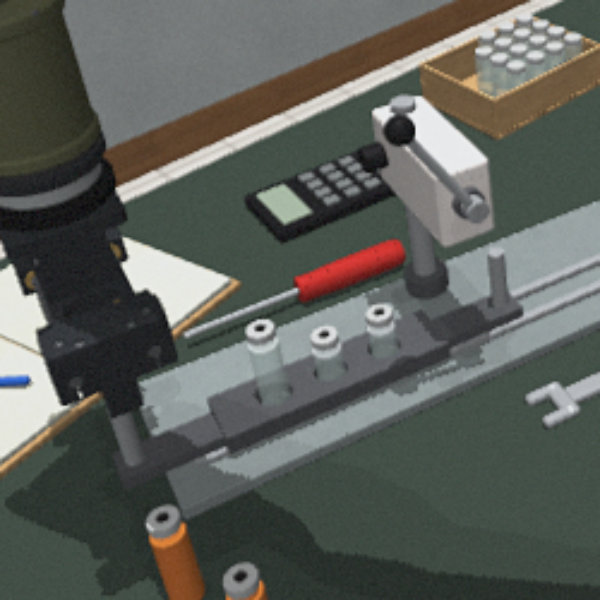

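The gripper is over the left post (crop 125,430), and the knob is on the raised side. I'll descend and grip.

Request:
step_arm(
  increments=[
    [[0.2,0.2,0],[0,0,0]],
    [[0,0,-1.5],[0,0,0]],
    [[0,0,-1.5],[0,0,0]],
    [[0,0,-1.5],[0,0,0]],
    [[0,0,-1],[0,0,0]],
    [[0,0,0],[0,0,0]],
    [[0,0,0],[0,0,0]],
    [[0,0,0],[0,0,0]],
    [[0,0,0],[0,0,0]],
    [[0,0,0],[0,0,0]],
  ],
)

```text
clock: 8.25
tool_pos: [0.617, 0.302, 0.0544]
eef_rot: [0.786, 0.619, 0.001, 0.0]
contact_force: [0.8, 1.1, 0.4]
opening: 0.603
finger_force: 0.0
```

Request:
step_arm(
  increments=[
    [[0,0,0],[0,0,0]],
    [[0,0,0],[0,0,0]],
    [[0,0,0],[0,0,0]],
    [[0,0,0],[0,0,0]],
    [[0,0,0],[0,0,0]],
    [[0,0,0],[0,0,0]],
    [[0,0,0],[0,0,0]],
    [[0,0,0],[0,0,0]],
    [[0,0,0],[0,0,0]],
    [[0,0,0],[0,0,0]],
  ],
  fingers=0,
  grip_force=20,
)

```text
clock: 9.25
tool_pos: [0.6168, 0.3017, 0.0537]
eef_rot: [0.786, 0.619, 0.0, 0.0]
contact_force: [1.0, 0.5, -0.8]
opening: 0.15
finger_force: 20.0
```

Request:
step_arm(
  increments=[
    [[-0.07,-0.29,0],[0,0,0]],
    [[-0.14,-0.58,0],[0,0,0]],
    [[-0.21,-0.88,0],[0,0,0]],
    [[-0.23,-0.97,0],[0,0,0]],
    [[-0.24,-0.97,0],[0,0,0]],
    [[-0.23,-0.97,0],[0,0,0]],
    [[-0.23,-0.97,0],[0,0,0]],
    [[-0.24,-0.97,0],[0,0,0]],
    [[-0.23,-0.97,0],[0,0,0]],
    [[-0.23,-0.97,0],[0,0,0]],
  ],
)

```text
clock: 10.25
tool_pos: [0.5955, 0.2157, 0.0537]
eef_rot: [0.786, 0.619, -0.0, -0.0]
contact_force: [-0.1, 3.5, -1.8]
opening: 0.153
finger_force: 20.0
```

Request:
step_arm(
  increments=[
    [[-0.24,-0.97,0],[0,0,0]],
    [[-0.23,-0.97,0],[0,0,0]],
    [[-0.23,-0.97,0],[0,0,0]],
    [[-0.24,-0.97,0],[0,0,0]],
    [[-0.23,-0.97,0],[0,0,0]],
    [[-0.23,-0.97,0],[0,0,0]],
    [[-0.14,-0.58,0],[0,0,0]],
    [[-0.05,-0.19,0],[0,0,0]],
    [[0,0,0],[0,0,0]],
    [[0,0,0],[0,0,0]],
  ],
)

```text
clock: 11.25
tool_pos: [0.5789, 0.1489, 0.0536]
eef_rot: [0.786, 0.618, -0.002, -0.0]
contact_force: [-5.3, 1.2, 2.7]
opening: 0.147
finger_force: 20.0
```

```bash
python3 - <<'E'
from h import *
p,d=r.snapshot("side"); np.savez("s3.npz",p=p,d=d);a=cv2.resize(p[240:400,140:300],None,fx=3.7,fy=3.7,interpolation=cv2.INTER_CUBIC);cv2.imwrite("pics/s3.png",a[:,:,::-1])
s=r.get_state();q=s["tool_pos"][:2]-np.array([.6168,.3017]);print(s["contact_force"],q@X,q@Y)
E
```

```text
[-5.95874702  0.23791621  2.29248273] -0.0010521277883462344 -0.1574156754945755
```

View pics/s3.png

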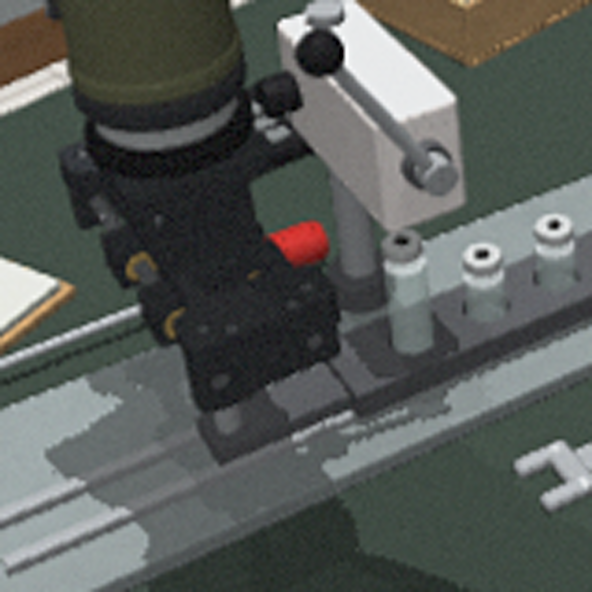

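The tall vial (cap at crop 403,245) is now by the foot axis, which the head hides. As a direct measure of the foot, I'll compare the pad's pixels in the first side image, where the foot was lowered, with the cap's pixels now.

```bash
python3 - <<'E'
from h import *
S=np.load("side0.npz")["p"].astype(int);Q=np.load("s3.npz")["p"].astype(int)
print("S0 foot");print(S[296:312,241:260].sum(-1)//3)
print("now cap");print(Q[299:318,238:262].sum(-1)//3)
for z in(.096,.099):print(z,proj("side",[.5525,.0446,z]),proj("side",[*(np.array([.5525,.0446])+.01*Y),z]))
c,f=cal("side");print(cloud("side",np.load("side0.npz")["d"])[302:308,250].round(3))
E
```

```text
S0 foot
[[127 123 136 150 149 149 146 140 140 142 142 143 143 143 144 139 142 140
  140]
 [131 125 133 147 148 146 146 145 141 140 139 142 140 141 140 142 145 132
  116]
 [134 131 130 151 150 148 145 145 138 143 140 143 144 144 138 127 108  95
   78]
 [ 91 123 130 144 149 146 146 148 144 142 146 146 133 115 104  90  79  69
   72]
 [ 65  93 123 145 148 147 147 146 144 140 120 118 115  88  76  73  68  70
   75]
 [ 68  75 100 143 151 151 149 135 115 105  98 108 106  81  72  71  76  71
   73]
 [ 72  71  75 100 125 120 118 110 107 105 104 105  94  74  74  72  72  71
   65]
 [ 73  69  73  71  88  95  99 100 106 106 103  97  90  71  71  72  67  98
  158]
 [ 70  74  75  75  74  75  94 102 101 105 100  77  60  44  71 101 139 148
  167]
 [ 73  72  74  72  73  52  64  65  77  75  64  38  20 114 139 148 159 163
  157]
 [ 70  75  72  77  78  44  30  26  38  36  20   4  62 148 163 159 158 157
  156]
 [ 66  66  77  72  73  65  47  71  53  70  77 134 147 160 158 157 158 160
  159]
 [ 68  57  83  79  90 126 143 148 148 151 150 162 163 157 162 154 157 157
  158]
 [ 69  59  71  65 113 157 166 164 164 1
[... 1825 characters left out ...]
57]
 [ 64  60  55  61  57  52  87  93 109 145 152 152 144 142 147 142 136 140
  157 157 156 159 158 155]
 [ 61  62  61  62  54  50  88  93 110 139 145 148 145 146 147 141 140 142
  158 157 158 160 158 158]
 [ 61  56  49  57  50  48  78  94 100 137 148 148 146 148 149 143 137 131
  157 160 161 159 159 163]]
0.096 (np.float64(249.7081577189509), np.float64(305.3727850912235)) (np.float64(245.0280030103439), np.float64(307.2378928832419))
0.099 (np.float64(249.56296260783915), np.float64(304.12784815342036)) (np.float64(244.8741454635669), np.float64(305.9896055900553))
[[0.547 0.047 0.108]
 [0.544 0.05  0.109]
 [0.546 0.049 0.105]
 [0.545 0.049 0.104]
 [0.546 0.049 0.1  ]
 [0.548 0.048 0.096]]
```

Request:
step_arm(
  increments=[
    [[-0.05,-0.09,0],[0,0,0]],
    [[-0.04,-0.09,0],[0,0,0]],
    [[-0.04,-0.09,0],[0,0,0]],
    [[0,0,0],[0,0,0]],
    [[0,0,0],[0,0,0]],
    [[0,0,0],[0,0,0]],
    [[0,0,0],[0,0,0]],
    [[0,0,0],[0,0,0]],
    [[0,0,0],[0,0,0]],
    [[0,0,0],[0,0,0]],
  ],
)

```text
clock: 12.3
tool_pos: [0.5787, 0.148, 0.0537]
eef_rot: [0.785, 0.619, -0.0, -0.0]
contact_force: [-4.8, 3.2, 1.2]
opening: 0.151
finger_force: 20.0
```

```bash
python3 - <<'E'
from h import *
P=np.mean([r.snapshot("side")[0].astype(float) for _ in range(4)],0).mean(-1)
print(P[302:308,240:258].astype(int))
s=r.get_state();q=s["tool_pos"][:2]-np.array([.6168,.3017]);print(s["contact_force"],q@X,q@Y)
E
```

```text
[[ 72  72  73  75  97 128 132 125 127 129 122 116 107  84  72  70  73  71]
 [ 72  72  72  68  86 121 128  96  96  86 107 127 126 121  83  72  67  67]
 [ 76  73  73  79 116 129 115  64  43  31  51 120 129 130  92  70  97 137]
 [ 80  71  71  92 124 127 122  66  21  14  53 119 127 126 121 139 148 159]
 [ 80  71  72  76 121 129 129 116 113 113 115 127 128 111 106 152 161 159]
 [ 83  65  63  68 102 123 127 127 128 130 132 130 116  98  92 149 159 156]]
[-4.57868522  2.99997085  1.7724587 ] -0.0010445141240833986 -0.15845190876933168
```

Request:
step_arm(
  increments=[
    [[-0.05,-0.1,0],[0,0,0]],
    [[-0.05,-0.1,0],[0,0,0]],
    [[0,0,0],[0,0,0]],
    [[0,0,0],[0,0,0]],
    [[0,0,0],[0,0,0]],
    [[0,0,0],[0,0,0]],
    [[0,0,0],[0,0,0]],
    [[0,0,0],[0,0,0]],
    [[0,0,0],[0,0,0]],
    [[0,0,0],[0,0,0]],
  ],
)

```text
clock: 13.5
tool_pos: [0.578, 0.1455, 0.0537]
eef_rot: [0.786, 0.619, -0.0, 0.0]
contact_force: [-1.9, 1.1, -1.2]
opening: 0.151
finger_force: 20.0
```

```bash
python3 - <<'E'
from h import *
P=np.mean([r.snapshot("side")[0].astype(float) for _ in range(4)],0).mean(-1)
print(P[302:308,240:258].astype(int))
s=r.get_state();q=s["tool_pos"][:2]-np.array([.6168,.3017]);print(s["contact_force"],q@X,q@Y)
E
```

```text
[[ 72  71  71  75  99 122 129 124 125 128 112 122 124 118 107  78  71  72]
 [ 72  73  73  70  70 107 123 127 101  80  62  70 121 128 127  97  71  67]
 [ 76  73  71  73  78 120 128 127  71  24  15  12 118 127 128  97 101 137]
 [ 80  73  73  73  73 119 128 127  97  67  63 103 125 128 126 101 142 159]
 [ 78  69  72  72  66 110 129 129 123 117 116 127 128 127 111  83 150 159]
 [ 82  67  65  74  68 100 110 122 127 130 134 126 118 114  96  87 149 157]]
[-2.28127475  1.47750285 -1.91739319] -0.0010815925351546102 -0.16090583154968022
```

Centred: cap u≈249.7 against the pad-derived target of ≈249.6. I'll release and go up.

Request:
step_arm(
  increments=[
    [[0,0,0],[0,0,0]],
    [[0,0,0],[0,0,0]],
    [[0,0,0],[0,0,0]],
    [[0,0,0],[0,0,0]],
    [[0,0,0],[0,0,0]],
    [[0,0,0],[0,0,0]],
    [[0,0,0],[0,0,0]],
    [[0,0,0],[0,0,0]],
    [[0,0,0],[0,0,0]],
    [[0,0,0],[0,0,0]],
  ],
  fingers=0.5,
)

```text
clock: 14.7
tool_pos: [0.578, 0.1458, 0.0537]
eef_rot: [0.786, 0.619, 0.0, 0.0]
contact_force: [0.3, 0.3, -1.0]
opening: 0.503
finger_force: 0.0
```

Request:
step_arm(
  increments=[
    [[0,0,2],[0,0,0]],
    [[0,0,3],[0,0,0]],
    [[0,0,4],[0,0,0]],
    [[0,0,4],[0,0,0]],
    [[0,0,4],[0,0,0]],
    [[0,0,4],[0,0,0]],
    [[0,0,3],[0,0,0]],
    [[0,0,3],[0,0,0]],
    [[0,0,0],[0,0,0]],
    [[0,0,0],[0,0,0]],
  ],
)

```text
clock: 15.7
tool_pos: [0.5778, 0.1458, 0.3239]
eef_rot: [0.786, 0.619, 0.0, 0.0]
contact_force: [0.2, -0.7, -0.0]
opening: 0.501
finger_force: 0.0
```

```bash
python3 - <<'E'
from h import *
P=np.mean([r.snapshot("side")[0].astype(float) for _ in range(3)],0).mean(-1)
print(P[302:308,240:258].astype(int))
s=r.get_state();q=s["tool_pos"][:2]-np.array([.5097,.0549]);print(s["tool_pos"],s["clock"],q@X,q@Y, s["contact_force"])
E
```

```text
[[ 72  73  73  77 100 124 128 126 126 130 114 123 125 120 109  78  73  72]
 [ 71  72  75  71  71 106 124 128 101  81  64  72 122 130 128  98  73  66]
 [ 76  73  76  73  80 119 130 129  69  23  18  13 119 129 128  95  99 136]
 [ 80  71  73  72  75 122 128 129  96  68  61 103 126 129 126  99 142 161]
 [ 80  71  71  73  69 112 129 129 126 117 116 128 130 130 110  85 148 160]
 [ 83  66  64  75  72 101 114 122 129 132 135 130 122 116  98  89 150 159]]
[0.57699827 0.14567749 0.32217326] 15.85 0.04415646944761158 0.10401834342086934 [ 0.44024352 -0.12285328 -0.31261462]
```

Request:
step_arm(
  increments=[
    [[-2.3,-0.05,0],[0,0,0]],
    [[-2.3,-0.05,0],[0,0,0]],
    [[0,0,0],[0,0,0]],
    [[0,0,0],[0,0,0]],
    [[0,0,0],[0,0,0]],
    [[0,0,0],[0,0,0]],
    [[0,0,-3],[0,0,0]],
    [[0,0,-3],[0,0,0]],
    [[0,0,-2],[0,0,0]],
    [[0,0,0],[0,0,0]],
  ],
  fingers=0,
)

```text
clock: 16.85
tool_pos: [0.5306, 0.1443, 0.2411]
eef_rot: [0.786, 0.619, -0.003, -0.001]
contact_force: [0.2, 0.5, -0.4]
opening: 0.003
finger_force: 0.0
```

Request:
step_arm(
  increments=[
    [[-0.23,-0.97,0],[0,0,0]],
    [[-0.23,-0.97,0],[0,0,0]],
    [[-0.16,-0.68,0.2],[0,0,0]],
    [[-0.16,-0.68,0.3],[0,0,0]],
    [[-0.16,-0.68,0.3],[0,0,0]],
    [[-0.16,-0.68,0.3],[0,0,0]],
    [[-0.16,-0.68,0.2],[0,0,0]],
    [[-0.16,-0.68,0.1],[0,0,0]],
    [[-0.16,-0.68,0],[0,0,0]],
    [[-0.16,-0.68,0],[0,0,0]],
  ],
)

```text
clock: 17.85
tool_pos: [0.5141, 0.07, 0.2575]
eef_rot: [0.786, 0.619, -0.0, -0.0]
contact_force: [0.0, 2.2, 1.2]
opening: 0.008
finger_force: 1.2
```

```bash
python3 - <<'E'
from h import *
s=r.get_state();q=s["tool_pos"][:2]-np.array([.5097,.0549]);print(s["tool_pos"],s["clock"],q@X,q@Y, s["contact_force"])
E
```

```text
[0.51407566 0.07000832 0.2575033 ] 17.85 0.0007140794965555315 0.01571298728247397 [0.01945022 2.24856459 1.20025559]
```

Request:
step_arm(
  increments=[
    [[-0.12,-0.48,0],[0,0,0]],
    [[-0.12,-0.49,0],[0,0,0]],
    [[-0.12,-0.48,-0.1],[0,0,0]],
    [[-0.12,-0.49,-0.1],[0,0,0]],
    [[-0.12,-0.48,-0.2],[0,0,0]],
    [[-0.12,-0.49,-0.2],[0,0,0]],
    [[-0.12,-0.48,-0.2],[0,0,0]],
    [[-0.12,-0.49,-0.2],[0,0,0]],
    [[-0.12,-0.48,-0.3],[0,0,0]],
    [[-0.12,-0.49,-0.3],[0,0,0]],
  ],
)

```text
clock: 18.85
tool_pos: [0.5025, 0.0222, 0.2415]
eef_rot: [0.786, 0.619, 0.0, -0.0]
contact_force: [0.7, 1.9, 1.5]
opening: 0.003
finger_force: 1.1
```

Request:
step_arm(
  increments=[
    [[-0.07,-0.29,-0.2],[0,0,0]],
    [[-0.07,-0.29,-0.2],[0,0,0]],
    [[-0.07,-0.29,-0.2],[0,0,0]],
    [[-0.05,-0.19,-0.1],[0,0,0]],
    [[0,0,0],[0,0,0]],
    [[0,0,0],[0,0,0]],
    [[0,0,0],[0,0,0]],
    [[0,0,0],[0,0,0]],
    [[0,0,0],[0,0,0]],
    [[0,0,0],[0,0,0]],
  ],
)

```text
clock: 19.85
tool_pos: [0.4999, 0.0118, 0.2347]
eef_rot: [0.786, 0.619, -0.0, 0.0]
contact_force: [-0.3, 1.1, -0.2]
opening: 0.006
finger_force: 0.5
```

```bash
python3 - <<'E'
from h import *
s=r.get_state();q=s["tool_pos"][:2]-np.array([.5097,.0549]);print(s["tool_pos"],s["clock"],q@X,q@Y, s["contact_force"])
E
```

```text
[0.49988451 0.0117836  0.23471852] 19.85 0.0005596206661234256 -0.04421599609556375 [-0.26909396  1.09931992 -0.20502468]
```

Request:
step_arm(
  increments=[
    [[-0.05,-0.19,-0.1],[0,0,0]],
    [[-0.05,-0.19,0],[0,0,0]],
    [[0,0,0],[0,0,0]],
    [[0,0,0],[0,0,0]],
    [[0,0,0],[0,0,0]],
    [[0,0,0],[0,0,0]],
    [[0,0,0],[0,0,0]],
    [[0,0,0],[0,0,0]],
    [[0,0,0],[0,0,0]],
    [[0,0,0],[0,0,0]],
  ],
)

```text
clock: 20.85
tool_pos: [0.4995, 0.0103, 0.2338]
eef_rot: [0.785, 0.62, 0.001, -0.001]
contact_force: [0.9, 6.9, 0.1]
opening: 0.004
finger_force: 3.1
```

Request:
step_arm(
  increments=[
    [[-0.05,-0.19,0],[0,0,0]],
    [[0,0,0],[0,0,0]],
    [[0,0,0],[0,0,0]],
    [[0,0,0],[0,0,0]],
    [[0,0,0],[0,0,0]],
    [[0,0,0],[0,0,0]],
    [[0,0,0],[0,0,0]],
    [[0,0,0],[0,0,0]],
    [[0,0,0],[0,0,0]],
    [[0,0,0],[0,0,0]],
  ],
)

```text
clock: 21.85
tool_pos: [0.4995, 0.0101, 0.2338]
eef_rot: [0.785, 0.62, 0.002, -0.001]
contact_force: [1.2, 8.5, 0.4]
opening: 0.005
finger_force: 4.8
```

Request:
step_arm(
  increments=[
    [[0.12,0.49,0],[0,0,0]],
    [[0.23,0.97,0],[0,0,0]],
    [[0.23,0.97,0],[0,0,0]],
    [[0,0,4],[0,0,0]],
    [[0,0,4],[0,0,0]],
    [[0,0,4],[0,0,0]],
    [[-1,4,0],[0,0,0]],
    [[-1,4,0],[0,0,0]],
    [[-1,4,0],[0,0,0]],
    [[-1,4,0],[0,0,0]],
  ],
)

```text
clock: 22.85
tool_pos: [0.4636, 0.192, 0.3538]
eef_rot: [0.786, 0.619, -0.0, 0.0]
contact_force: [-0.1, 0.3, 0.7]
opening: 0.007
finger_force: 0.0
```

Request:
step_arm(
  increments=[
    [[-1,4,0],[0,0,0]],
    [[-1,4,0],[0,0,0]],
    [[-1,4,0],[0,0,0]],
    [[-1,4,0],[0,0,0]],
    [[-1,4,0],[0,0,0]],
    [[-1,4,0],[0,0,0]],
    [[-1,4,0],[0,0,0]],
    [[0,0,0],[0,0,0]],
    [[0,0,0],[0,0,0]],
    [[0,0,0],[0,0,0]],
  ],
)

```text
clock: 23.85
tool_pos: [0.3951, 0.469, 0.3536]
eef_rot: [0.786, 0.618, -0.0, 0.001]
contact_force: [1.0, -0.4, 0.1]
opening: 0.005
finger_force: 0.0
```

```bash
python3 - <<'E'
from h import *
p=r.snapshot("side")[0]; a=cv2.resize(p[220:380,150:340],None,fx=3.6,fy=3.6,interpolation=cv2.INTER_CUBIC);cv2.imwrite("pics/s4.png",a[:,:,::-1])
print(dot("side",p,284,238,9,lambda q:q.max(-1)<48)); print(p[300:308,240:258].mean(-1).astype(int))
E
```

```text
(array([286.41111111, 239.34444444]), np.int32(90))
[[ 73  72 101 137 161 166 162 161 167 161 150 140 130 124  88  81  84  81]
 [ 76  77  80 112 158 168 167 166 149 135 126 119 115 100  79  75  82  82]
 [ 79  81  79  87 109 142 135 129 122 115 114 111 105  96 105  88  81  77]
 [ 79  80  79  81  79 118 107 106 112 110 115 111 104  74 104  97  83  75]
 [ 84  79  82  83  89 133  82  63  83  84  86  75  63  31 102 101 113 154]
 [ 87  81  79  78  79 134  91  40  39  41  42  31  15  60 124 109 158 177]
 [ 87  78  81  83  72 124 135 106  54  46  42  67 119 130 119  95 166 178]
 [ 93  73  69  82  80 112 128 128 129 132 134 132 135 128 110  99 167 175]]
```

View pics/s4.png

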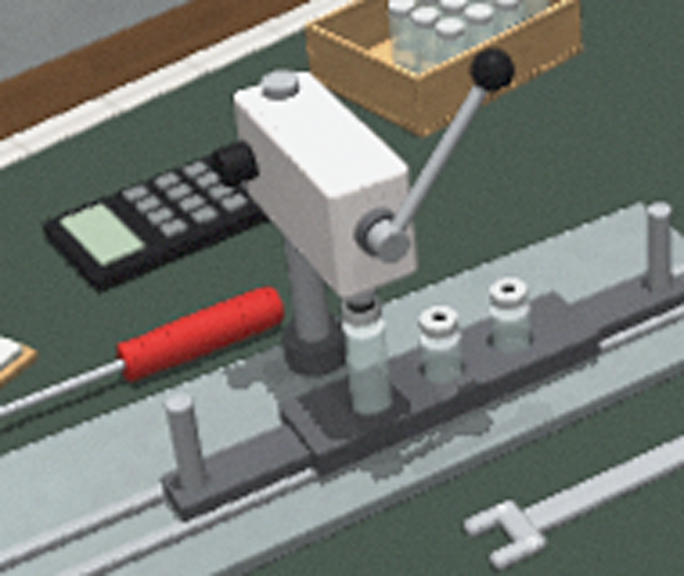

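The foot is pressing centred on the tall vial's cap (crop 362,305). The lever is down with its knob at (286,239), matching the predicted stop position, and the vials are upright. The arm is clear, so I'll hand the job in.

```bash
python3 -c "
from plant import r
print(r.finish_job())"
```

```text
the job is handed in; nothing more can be done
None
```

The job is handed in at about 24 s: the lever was swung over, the tray slid to put the tall vial under the foot, and the lever swung back down to its stop. The last image shows the foot centred on the cap and the vials upright; the judge returned no verdict, and the foot's force on the cap was not measured directly.

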